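# Unclamp a lock cylinder and hold it up to the inspection camera

### The arm

A 7-joint arm with a two-finger parallel gripper is mounted at the origin on a cart in front of the work surface, level with it; the furniture and walls round the work are solid. World frame = base frame: x ahead of the robot, y to its left, z up, the work surface at z = 0. Lengths are in m, angles in rad, forces in N, time in s.
With the tool pointing down it reaches from about 0.425 to 0.875 m from the base axis. Payload 4.7 kg.
Tool frame: the origin (TCP) lies at the very end of the fingers, on their centre line; the grasp point (between the pads) lies 19 mm behind it; z points along the fingers, y is the direction in which the jaws open and shut (so a half turn about z gives the same grasp; the last joint's range is limited). The gripper opens to 87 mm and grips with 3 to 60 N. Pads are 19 mm wide; open, the fingers measure 117 mm over their backs; the gripper's body (75 mm by 190 mm) begins 51 mm behind the grasp point.
Start: joints at [1.355, 0.321, -0.07, 1.45, 0.023, 1.371, -0.057], TCP at [0.148, -0.633, 0.223] pointing down, gripper open.
Joint ranges: [-2.86, 2.86], [-0.3, 2.09], [-1.38, 1.24], [0.06, 2.45], [-1.56, 4.7], [0.09, 2.05], [-2.69, 2.69]. Speed limits (rad/s): [2.57, 2.57, 3.14, 3.14, 3.14, 3.14, 3.14].

### API

Orientations are given as a rotation vector (axis times angle).
In Python, from bench import * gives the robot as it stands.
- The arm moves only by the shell command python3 -m jog 'ROWS' [OPENING] [FORCE]. ROWS is JSON, a list of rows, each a list of 4 numbers: the shift along the world's x, y, z in mm, then the turn about the world's z in rad. In form: [[x, y, z, twist], ...]. A call has exactly 8 rows; each row is the pose to reach, as a shift and turn from the pose commanded when the call began; what a row does not reach only later rows make up. A row lasts 1/8 s, in which the tool goes at most 62.5 mm and 10.7 degrees, less where a joint would pass 70% of its speed; a pose out of reach is approached as far as the arm can. A call with a gripper value outside its range is refused whole. OPENING is the opening, from -1 (shut) to 1 (fully open), set as the call begins (- or left out, the last holds). The fingers move at their own pace and stop on an object; FORCE is the grip in N (left out, the last holds). Time passes only in rows, so rows that repeat a pose let the fingers close, or fill a call up. It gives the time, the measured TCP pose, the force and the opening at its end, in the units of the state.
- get_state(): the state, without advancing time (a new reading comes with each control period).
- get_image(name): name is "scene" or "top"; returns a dict with "image" (480x640x3 uint8, red, green, blue), "fx", "fy", "cx", "cy" (pixels), "position" and "rotation" of the camera in the world. Camera axes: x right, y down, z forward; pixel columns grow to the right and rows downward; lengths in m; the calibration is good to about 2 mm. A picture is of the moment at which its call begins. There is no depth.
- close_job(): hands the job in, once; it reports no verdict.
The state is a dict: "time": time; "joint_positions": joint angles; "qd": joint speeds; "joint_torque": joint torques, N m; "position": TCP position; "tool_rot": TCP orientation; "ft_force": force on the tool from outside, world axes, zero at the start; "torque": the same for the moment, N m; "grip_width": opening from 0.0 (shut) to 1.0 (fully open).
Only numpy, scipy, OpenCV 4.12 (cv2) and the standard library are available. Lean on these libraries where they do the work, as an engineer would, in place of code of your own. Each camera call takes 0.05 s, during which the arm holds its last target. There are 200 camera calls.

### The job

Turn the handwheel of the clamping jig anticlockwise, in as many grasps as it takes, until the slide stands fully open against its stop, then take the lock cylinder out of the jig's slot and hold it up in front of the inspection camera: its middle on the lens axis, straight above the ring engraved on the camera's foot plate, upright as it stood in the jig, with one end face looking squarely into the lens. Finish while still holding it there, still and carried by the gripper alone, leave the clamp open, never push the slide itself, and do not touch the camera stand or disturb the other things on the bench.

Things in the scene. Friction and masses are not known exactly. Their poses are not given: they have to be found in the camera images.
- jig: Clamping jig fixed to the bench: dark steel base plate 110 (x) x 235 (y) x 12 mm, y from -55 to +180. Origin on the bench under the middle of the slot; y along the slot toward the handwheel, z up. The slot is 13.6 mm wide, between walls 10 mm thick, 66 mm long, tops 24 mm above the bench; its ends have stops 8 mm high. Beyond y = 65 mm: guide rails, slide, handwheel.
- slide: Steel slide of the jig: a block with a flat tongue 22 mm wide, 6 mm thick, 58 to 64 mm above the bench, that reaches over the clamped cylinder. The wheel drives it along the jig's +y, 16 mm per rad, 48 mm in all. Axes as the jig; origin = the jig's when shut. Tongue tip 14 mm to the -y side of this origin: past the cylinder's middle when shut, at jig y = +34 mm, clear of it, when open.
- handwheel (a joint): Angle of the handwheel in rad, about the jig's z: 0 = slide shut, grows anticlockwise seen from above, 3.0 = fully open against the stop. It starts between 0 and 0.5. It turns stiffly (about 0.2 N m with the slide) and stays where it is left.
- wheel_centre (a point): Centre of the handwheel, mid-thickness, 95 mm above the bench, at jig x = -36, y = +121 mm. A level round aluminium wheel 60 mm in diameter with three spokes, rim 12 mm thick (z +-6 mm); grasp it from above across its diameter. Under it a bracket 30 x 36 mm and, beside that, the slide rise to 64 mm above the bench. The point turns with the wheel.
- work_cylinder: Nickel-plated lock cylinder of euro profile, 220 g, standing upright in the jig's slot, narrow tail down on the base plate: 63 mm long, 17 mm thick at the round upper part, 10 mm at the tail, 34 mm high; a cam at mid-length sticks up to 41 mm above the tail's underside. For its pose use work_mid: this body's own x and z axes are turned 0.16 rad about y against the profile.
- work_mid (a point): Middle of that lock cylinder: mid-length, on the axis of the round part, 25 mm above the tail's underside (37 mm above the bench in the jig). x: from the tail up to the round part, y: along the length, z: across. Here it is thickest (17 mm), the place to grip across z; it tapers below, and the cam rises 16 mm above this point. The end faces, 31 mm off along +-y, are alike.
- camera_stand: Inspection camera on a stand, fixed. Origin on the bench at the centre of the engraved ring (44 mm across) on the foot plate (x -35 to 265, y +-35, 8 mm thick). It looks along its -x; lens axis level, 200 mm above the bench. Lens 34 mm in diameter, front at x = 110 mm; camera box 44 mm square, x 154 to 218; post 20 mm thick at x = 235, 223 mm high.
- working_point (a point): The point in the air where the middle of the lock cylinder belongs: on the lens axis, 200 mm above the bench, straight above the engraved ring, 110 mm in front of the lens. Axes as the camera stand.
- spare_cylinder: A brass lock cylinder lying flat on the bench, 39 x 63 x 17 mm, origin under its centre; leave it alone.
- blue_screwdriver: Screwdriver with a blue handle, 145 mm long, lying along its y, origin under its centre; leave it alone.
- eye_loupe: Black eye loupe, 40 mm across, 38 mm high, origin under its centre; leave it alone.

How it is judged:
On the way, in this order (a step that is already met when the one before it is completed fails the run):
1. the handwheel has been turned until the slide is fully open, with the lock cylinder still in the slot (value of joint handwheel above 2.85 rad and distance between work_mid and jig below 0.05 m), for 0.2 s.
2. the lock cylinder is lifted clear of the jig by the gripper (height (world z) of work_mid above 0.08 m and contact force between the fingers and work_cylinder above 1 N and contact force between work_cylinder and jig below 0.1 N), for 0.1 s.
At the end, for the whole second after the job is handed in: the lock cylinder is held by the gripper alone, still (under 20 mm/s), its middle within 18 mm of the working point, upright (tail down) within 0.2 rad, its length within 0.2 rad of the lens axis; the handwheel is still at its open stop (over 2.85 rad) (distance between work_mid and working_point below 0.018 m and angle between work_mid's own x axis and vertical below 0.2 rad and angle between the y axis of work_mid and the x axis of working_point, either way round below 0.2 rad and contact force between the fingers and work_cylinder above 2 N and contact force between work_cylinder and jig below 0.1 N and contact force between work_cylinder and camera_stand below 0.1 N and linear speed of work_cylinder below 0.02 m/s and angular speed of work_cylinder below 0.15 rad/s and value of joint handwheel above 2.85 rad); the arm keeps its last pose, push and grip.
It fails at once if the camera stand is touched (over 2 N) (contact force between any of the fingers, the arm, work_cylinder and camera_stand above 2 N).
It fails at once if the slide is shoved by hand instead of by its wheel (over 15 N) (contact force between the fingers and slide above 15 N).
It fails at once if a bystander is moved more than 15 mm (distance of any of spare_cylinder, blue_screwdriver, eye_loupe from where it was at the start of the episode above 0.015 m).
It also fails if it takes over 64 s, if anything falls off the work surface, if the arm or the gripper's body presses on something with over 40 N, if the wrist force passes 120 N, or if a joint passes its speed limit or range.

## Working session

There is one attempt and no reset: what is moved stays moved. The work goes in short steps, Python scripts to look and compute and a shell command to move; the robot and the scene stay as the last step left them, time stands still between calls to the robot, and variables do not carry over. Pictures are saved under pics/ and viewed, about 8 in all and at most 12, crops included, and the job is handed in when it is done.

```bash
mkdir -p pics; ls
python3 - <<'E'
from bench import *
import cv2
s=get_state();print(s)
for n in("scene","top"):
    d=get_image(n);cv2.imwrite(f"pics/{n}0.png",d["image"][:,:,::-1]);print(n,{k:v for k,v in d.items() if k!="image"})
E
```

```text
pics
{'time': 0.0, 'joint_positions': array([ 1.35513987,  0.32183183, -0.07008997,  1.45169804,  0.02259271,
        1.37078185, -0.05688225]), 'qd': array([-0.000474  , -0.00035197,  0.00052942,  0.00148201, -0.00105679,
       -0.00024968,  0.00025381]), 'joint_torque': array([ 6.26011715e-04, -4.91288638e+01, -4.03749514e-01, -3.12528777e+01,
       -6.40699826e-02,  4.38582385e-02,  1.98097073e-04]), 'position': array([ 0.1478605 , -0.63238341,  0.22144425]), 'tool_rot': array([-3.11898188e+00, -3.59970374e-01,  4.87552506e-04]), 'ft_force': array([ 0.49520357, -0.78498647, -0.22845837]), 'torque': array([-0.03156967, -0.02691134, -0.00534355]), 'grip_width': 0.9983094595077814}
scene {'fx': 552.4934812321009, 'fy': 552.4934812321009, 'cx': 320.8784717460604, 'cy': 244.15911192554347, 'position': array([-0.1953642 ,  0.46943697,  0.87164851]), 'rotation': array([-1.13110833,  2.23707547, -1.09202238])}
top {'fx': 476.76399777427497, 'fy': 476.76399777427497, 'cx': 326.17830874365916, 'cy': 238.48586617881972, 'position': array([ 0.41521551, -0.10029961,  1.36008169]), 'rotation': array([-2.1559328 ,  2.13603528, -0.13799347])}
```

View pics/scene0.png

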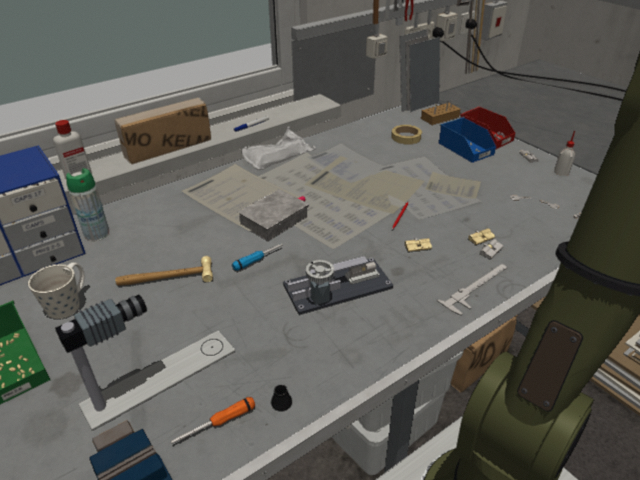

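View pics/top0.png

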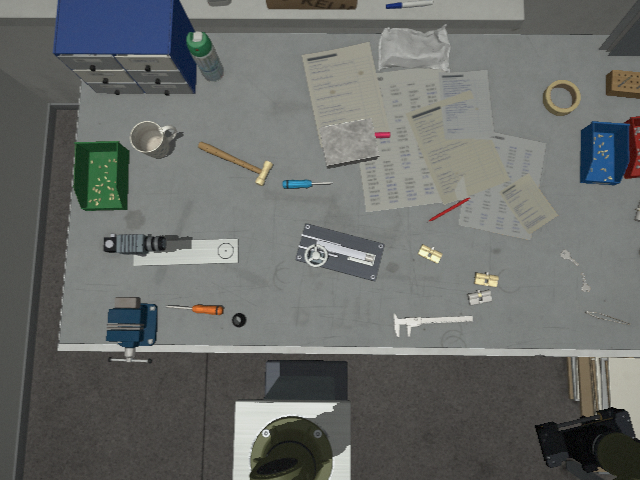

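The scene view has the jig around (338,285), with the wheel at (320,268), the ring at (212,347) and the camera at (100,320). In the top view the jig is at (340,251), the wheel at (315,256), the ring at (226,250) and the camera to its left. Next I'll enlarge these.

Run:
```python
import cv2,numpy as np
t=cv2.imread("pics/top0.png")
a=cv2.resize(t[215:290,285:395],None,fx=7,fy=7,interpolation=cv2.INTER_CUBIC)[:, :770]
cv2.imwrite("pics/c1.png",a)
b=cv2.resize(t[225:275,95:250],None,fx=5,fy=5,interpolation=cv2.INTER_CUBIC)
s=cv2.imread("pics/scene0.png")
c=cv2.resize(s[250:318,275:400],None,fx=5,fy=5,interpolation=cv2.INTER_CUBIC)
m=np.zeros((600,780,3),np.uint8);m[:250,:775]=b;m[255:595,:625]=c
cv2.imwrite("pics/c2.png",m)
```

```text
(no output)
```

View pics/c1.png

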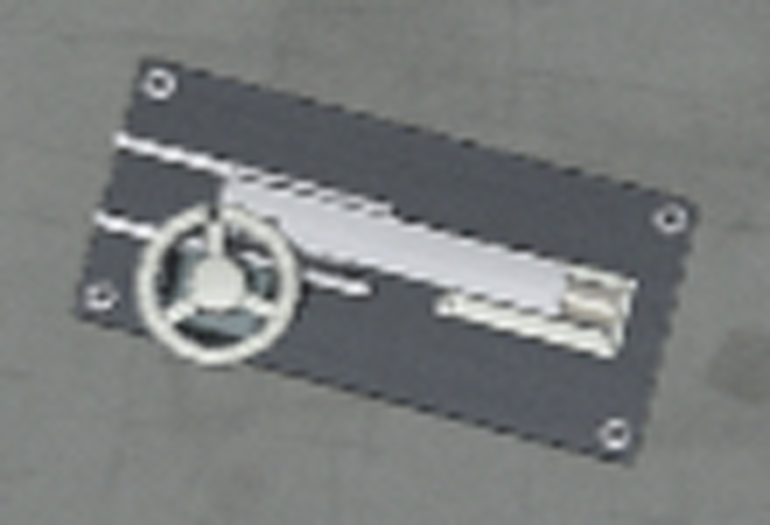

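View pics/c2.png

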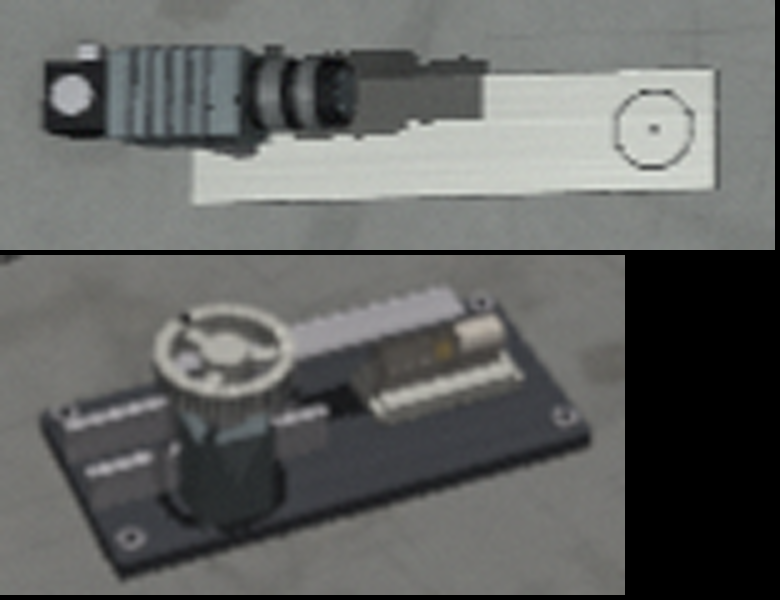

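In the top crop, the plate corners are at (142,58), (698,208), (633,463) and (77,320), and the wheel is centred at about (219,284). The engraved ring is centred at (654,129) in the stand crop. The slide covers most of the slot, and only the far (-y) end of the cylinder shows.

```bash
cat > h.py <<'E'
from bench import *
import numpy as np, cv2
from scipy.spatial.transform import Rotation as R
from scipy.optimize import least_squares
def cam(n):
    d=get_image(n); return d
def proj(d,P):
    q=R.from_rotvec(d["rotation"]).inv().apply(np.atleast_2d(P)-d["position"])
    return np.c_[d["fx"]*q[:,0]/q[:,2]+d["cx"],d["fy"]*q[:,1]/q[:,2]+d["cy"]]
def ray(d,uv,z):
    uv=np.atleast_2d(np.array(uv,float))
    v=R.from_rotvec(d["rotation"]).apply(np.c_[(uv[:,0]-d["cx"])/d["fx"],(uv[:,1]-d["cy"])/d["fy"],np.ones(len(uv))])
    return d["position"]+v*((z-d["position"][2])/v[:,2])[:,None]
def rz(a):return R.from_euler("z",a)
def tr(p,L): return rz(p[2]).apply(L)+[p[0],p[1],0]
E
python3 - <<'E'
from h import *
t=cam("top");s=cam("scene")
c1=lambda X:np.array([285,215])+(np.array(X)+.5)/7-.5
c2=lambda X:np.array([95,225])+(np.array(X)+.5)/5-.5
c3=lambda X:np.array([275,250])+(np.array(X)-[0,255]+.5)/5-.5
L=np.array([[55,180,12],[55,-55,12],[-55,-55,12],[-55,180,12],[-36,121,101]])/1e3
ut=c1([[142,58],[698,208],[633,463],[77,320],[219,284]])
Ls=L[[0,2,3,4]];us=c3([[42,410],[590,432],[122,567],[226,347]])
for nm,f in (("top",lambda p:proj(t,tr(p,L))-ut),("scene",lambda p:proj(s,tr(p,Ls))-us)):
    r=least_squares(lambda p:f(p).ravel(),[.4,-.1,-.2]);print(nm,r.x.round(4),r.fun.round(1))
f=lambda p:np.r_[(proj(t,tr(p,L))-ut).ravel(),(proj(s,tr(p,Ls))-us).ravel()]
r=least_squares(f,[.4,-.1,-.2]);print("both",r.x.round(4));p=r.x
print("wheel",tr(p,[-.036,.121,.095]),"ray",ray(t,ut[4],.101),ray(s,us[3],.101))
# stand
ring=c2([654,129]);pl=c2([[714,70],[717,188],[192,205]])
print("ring",ray(t,ring,.008),ray(s,[212,347],.008));q=ray(t,pl,.008);print(q)
LS=np.array([[0,0,8],[-35,35,8],[-35,-35,8],[265,-35,8]])/1e3
LS2=LS.copy();LS2[:,1]*=-1
for l in(LS,LS2):
    r=least_squares(lambda p:(proj(t,tr(p,l))-np.vstack([ring,pl])).ravel(),[.4,.1,1.5]);print(r.x.round(4),r.fun.round(1))
E
```

```text
top [ 0.5484 -0.1869 -0.2494] [ 0.2  0.1  0.4 -0.6  0.3  0.4 -0.7 -0.4 -0.1  0.4]
scene [ 0.5476 -0.1865 -0.2511] [-0.6  0.1  1.1 -0.6 -0.6 -0.5  0.1  0.8]
both [ 0.5481 -0.1868 -0.2497]
wheel [ 0.54314775 -0.06062998  0.095     ] ray [[ 0.54445411 -0.06108491  0.101     ]] [[ 0.54501871 -0.06180218  0.101     ]]
ring [[0.56529494 0.20058568 0.008     ]] [[0.56330579 0.20087376 0.008     ]]
[[0.59963244 0.16743768 0.008     ]
 [0.53181655 0.16332372 0.008     ]
 [0.51937113 0.46273847 0.008     ]]
[0.5598 0.1993 1.8598] [  0.4   1.9   3.3  22.1  -3.4 -24.9  -0.2   0.5]
[0.5647 0.2002 1.6107] [ 0.1  0.2  0.3 -0.5 -0.2  0.2 -0.3  0.1]
```

```bash
python3 -m jog '[[20,30,0,-0.05],[48,70,0,-0.1],[80,116,0,-0.15],[112,162,0,-0.2],[144,208,0,-0.25],[176,254,0,-0.3],[208,300,0,-0.35],[240,346,0,-0.35]]' 1; python3 -m jog '[[30,44,-5,0],[60,88,-15,0],[90,132,-30,0],[120,174,-45,0],[140,203,-60,0],[152,220,-63,0],[156,226,-63,0],[156,226,-63,0]]' 1
python3 - <<'E'
from h import *
print(get_state()["joint_positions"].round(2))
a=[]
for n,(x,y) in (("top",(260,180)),("scene",(250,200))):
    d=cam(n)["image"][:,:,::-1]; a.append(cv2.resize(d[y:y+130,x:x+130],(400,400),interpolation=cv2.INTER_CUBIC))
cv2.imwrite("pics/w1.png",np.hstack(a))
E
```

```text
time: 1.2
position: [0.3888, -0.2853, 0.2227]
tool_rot: [3.135, -0.189, 0.0]
ft_force: [0.7, -0.1, 0.7]
grip_width: 1.0
time: 2.2
position: [0.544, -0.0612, 0.1597]
tool_rot: [3.136, -0.188, -0.0]
ft_force: [-0.1, -0.2, 0.1]
grip_width: 0.996
[ 0.63  0.19 -0.63  1.77  0.12  1.21 -1.72]
```

View pics/w1.png

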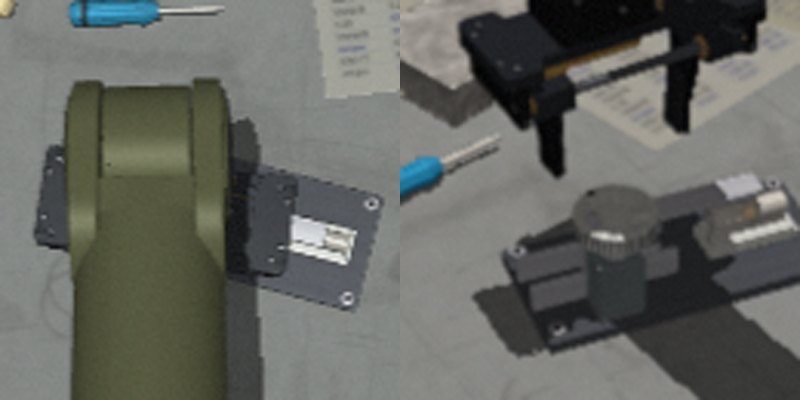

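The gripper is above the wheel, its fingers at about (552,170) and (680,130) in the crop. They straddle the wheel at (617,208). I'll go down and grasp.

```bash
python3 -m jog '[[0,0,-15,0],[0,0,-35,0],[0,0,-55,0],[0,0,-68,0],[0,0,-76,0],[0,0,-80,0],[0,0,-81,0],[0,0,-81,0]]' 1; python3 -m jog '[[0,0,0,0],[0,0,0,0],[0,0,0,0],[0,0,0,0],[0,0,0,0],[0,0,0,0],[0,0,0,0],[0,0,0,0]]' -1 35
```

```text
time: 3.3
position: [0.5444, -0.061, 0.079]
tool_rot: [3.136, -0.189, 0.001]
ft_force: [0.3, -0.6, 0.2]
grip_width: 1.002
time: 4.3
position: [0.544, -0.0615, 0.0787]
tool_rot: [3.135, -0.189, -0.0]
ft_force: [-0.5, -1.6, 1.3]
grip_width: 0.677
```

```bash
python3 -m jog '[[0,0,0,0.08],[0,0,0,0.2],[0,0,0,0.33],[0,0,0,0.46],[0,0,0,0.59],[0,0,0,0.72],[0,0,0,0.85],[0,0,0,0.95]]'; python3 -c "
from bench import *;s=get_state();print(s['joint_positions'].round(2),s['torque'])"
```

```text
time: 5.3
position: [0.5441, -0.0615, 0.0787]
tool_rot: [2.873, 1.269, -0.0]
ft_force: [-0.4, -2.9, 1.1]
grip_width: 0.676
[ 0.73  0.31 -0.76  1.85  0.24  1.07 -0.86] [-0.64505377 -0.06165849 -0.22925663]
```

```bash
python3 -m jog '[[0,0,0,0.12],[0,0,0,0.25],[0,0,0,0.38],[0,0,0,0.51],[0,0,0,0.64],[0,0,0,0.77],[0,0,0,0.9],[0,0,0,1.0]]'; python3 -c "
from bench import *;s=get_state();print(s['joint_positions'].round(2),s['torque'])"
```

```text
time: 6.3
position: [0.5441, -0.0615, 0.0787]
tool_rot: [1.913, 2.491, -0.0]
ft_force: [-0.1, -2.5, 1.2]
grip_width: 0.678
[ 0.86  0.36 -0.93  1.85  0.33  1.09  0.07] [-0.57544692 -0.12830278 -0.23148051]
```

```bash
python3 -m jog '[[0,0,0,0.1],[0,0,0,0.2],[0,0,0,0.3],[0,0,0,0.4],[0,0,0,0.5],[0,0,0,0.6],[0,0,0,0.7],[0,0,0,0.75]]'; python3 -c "
from bench import *;s=get_state();print(s['joint_positions'].round(2),s['torque'])"
```

```text
time: 7.3
position: [0.544, -0.0613, 0.0786]
tool_rot: [-0.874, -3.017, -0.001]
ft_force: [-1.0, -0.9, 2.0]
grip_width: 0.679
[ 0.97  0.43 -1.08  1.85  0.42  1.12  0.75] [ 0.0464315   0.47125656 -1.4262785 ]
```

The resisting torque jumped from 0.23 to 1.4 N m, which suggests the stop. I'll release, lift and look.

```bash
python3 -m jog '[[0,0,0,0],[0,0,0,0],[0,0,0,0],[0,0,0,0],[0,0,15,0],[0,0,40,0],[0,0,70,0],[0,0,90,0]]' 1; python3 -m jog '[[0,-30,10,-0.15],[-10,-70,10,-0.3],[-20,-120,10,-0.5],[-30,-170,10,-0.65],[-35,-210,10,-0.8],[-40,-240,10,-1.0],[-40,-250,10,-1.1],[-40,-250,10,-1.2]]'
python3 - <<'E'
from h import *
print(get_state()["joint_positions"].round(2))
a=[]
for n,(x,y) in (("top",(280,185)),("scene",(270,220))):
    d=cam(n)["image"][:,:,::-1]; cv2.imwrite(f"pics/{n}2.png",d); a.append(cv2.resize(d[y:y+130,x:x+130],(400,400),interpolation=cv2.INTER_CUBIC))
cv2.imwrite("pics/w2.png",np.hstack(a))
E
```

```text
time: 8.3
position: [0.5448, -0.0607, 0.1708]
tool_rot: [0.87, 3.016, 0.0]
ft_force: [0.9, -0.9, -0.1]
grip_width: 1.0
time: 9.3
position: [0.5036, -0.3123, 0.1788]
tool_rot: [-2.429, -1.993, -0.0]
ft_force: [0.6, 0.3, -0.1]
grip_width: 0.999
[ 1.2   0.33 -0.83  1.64  0.25  1.29  0.13]
```

View pics/w2.png

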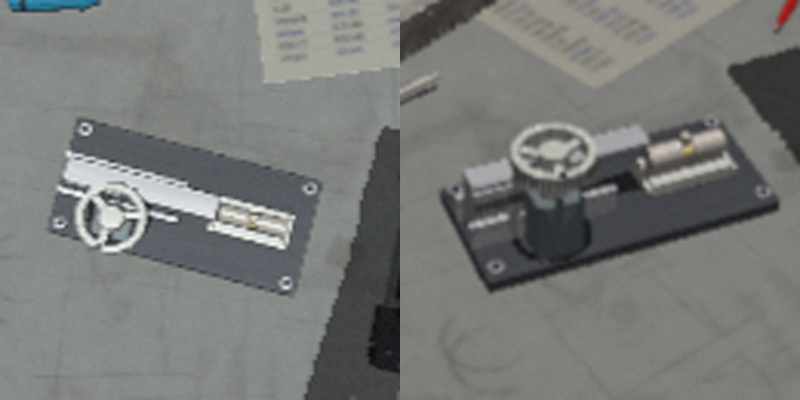

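The tongue has withdrawn and the whole cylinder is visible in the slot. The cam is at (255,225) and the tongue tip at about (218,207) in the top crop. I'll measure tip and cylinder.

Run:
```python
from h import *
t=cam("top");p=np.array([.5481,-.1868,-.2497])
k=400/130
U=lambda X:np.array([280,185])+(np.array(X)+.5)/k-.5
def jig(w): return (rz(-p[2]).apply(w-[p[0],p[1],0])*1e3).round(1)
print("tip",jig(ray(t,U([218,207]),.064)),"cam",jig(ray(t,U([255,226]),.053)))
# rectified jig-frame view of plane z=64mm, 6px/mm, y -50..70 right->left ; x -30..30
im=cv2.imread("pics/top2.png");out=[]
for z in(.064,.045):
    g=np.array([[-30,-50],[30,-50],[30,70],[-30,70]])/1e3
    src=proj(t,tr(p,np.c_[g,np.full(4,z)])).astype(np.float32)
    dst=np.float32([[720,300],[720,0],[0,0],[0,300]])
    v=cv2.warpPerspective(im,cv2.getPerspectiveTransform(src,dst),(720,300),flags=cv2.INTER_CUBIC)
    for y in range(-40,70,10): cv2.line(v,((70-y)*6,0),((70-y)*6,300 if y==0 else 12),(0,0,255),1)
    cv2.line(v,(0,150),(720,150),(0,255,0),1);out.append(v)
cv2.imwrite("pics/r.png",np.vstack(out))
```

```text
tip [[ 1.5 33.7 64. ]] cam [[-5.3 -2.7 53. ]]
```

View pics/r.png

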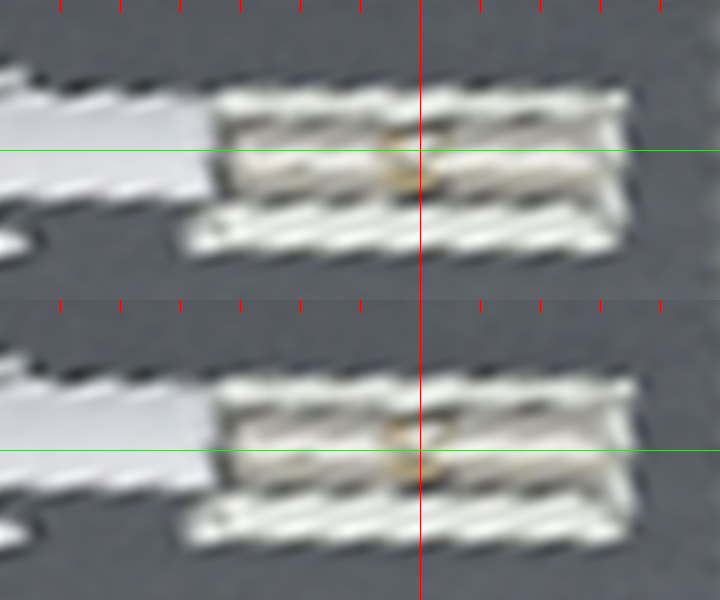

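The tongue tip is at jig y ≈ 34 mm, so the slide is fully open. The cylinder is centred at the slot origin within about 1 mm. Next I'll move over it and descend.

```bash
python3 -m jog '[[6,20,0,-0.01],[18,55,-10,-0.03],[30,90,-25,-0.05],[40,115,-40,-0.05],[44,124,-55,-0.05],[44,124,-60,-0.05],[44,124,-60,-0.05],[44,124,-60,-0.05]]' 1;python3 -m jog '[[0,0,-15,0],[0,0,-35,0],[0,0,-55,0],[0,0,-70,0],[0,0,-82,0],[0,0,-89,0],[0,0,-91,0],[0,0,-91,0]]'
python3 - <<'E'
from h import *
s=get_state();print(s["position"],s["joint_positions"].round(2))
d=cam("scene")["image"][:,:,::-1];cv2.imwrite("pics/g.png",cv2.resize(d[170:320,270:470],(800,600),interpolation=cv2.INTER_CUBIC))
E
```

```text
time: 10.45
position: [0.548, -0.1885, 0.119]
tool_rot: [2.473, 1.935, 0.0]
ft_force: [0.5, 0.5, 0.3]
grip_width: 1.001
time: 11.45
position: [0.5484, -0.187, 0.0279]
tool_rot: [2.472, 1.938, 0.001]
ft_force: [0.0, -1.2, 0.3]
grip_width: 0.998
[ 0.54836222 -0.1869811   0.02790475] [ 0.95  0.47 -0.81  1.81  0.39  1.03 -0.25]
```

View pics/g.png

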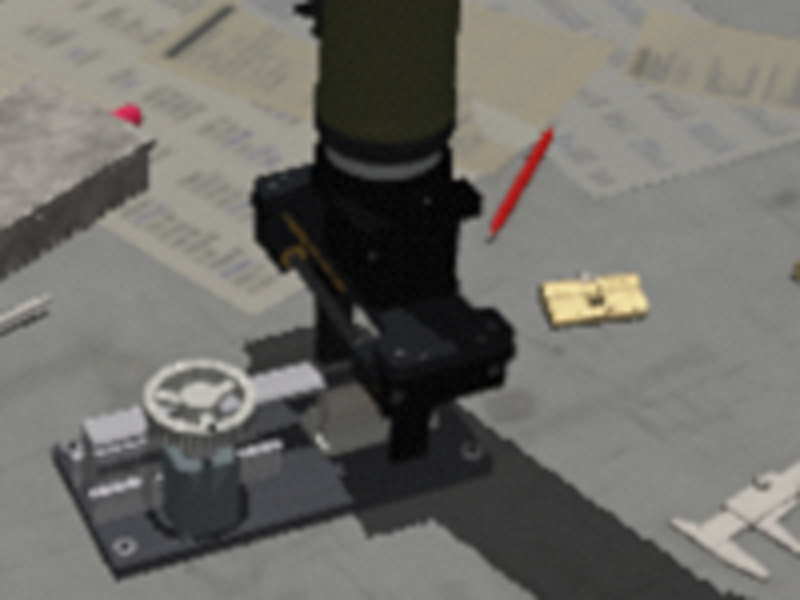

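The fingers straddle the cylinder at mid-length, near (330,330) and (405,430), clear of the tongue and the wheel. I'll close on it and lift.

```bash
python3 -m jog '[[0,0,0,0],[0,0,0,0],[0,0,0,0],[0,0,0,0],[0,0,0,0],[0,0,0,0],[0,0,0,0],[0,0,0,0]]' -1 40; python3 -m jog '[[0,0,0,0],[0,0,3,0],[0,0,10,0],[0,0,22,0],[0,0,40,0],[0,0,60,0],[0,0,80,0],[0,0,90,0]]'
```

```text
time: 12.5
position: [0.5481, -0.1869, 0.0276]
tool_rot: [2.472, 1.938, 0.0]
ft_force: [1.6, 0.5, -0.4]
grip_width: 0.174
time: 13.5
position: [0.5489, -0.1872, 0.1197]
tool_rot: [2.471, 1.937, 0.002]
ft_force: [0.5, -0.5, -2.0]
grip_width: 0.177
```

The wrist reads 2 N more load, which matches the 220 g cylinder. I'll carry it to the working point.

```bash
python3 -m jog '[[0,5,20,0.02],[2,20,40,0.05],[3,45,60,0.08],[5,80,71,0.12],[7,120,71,0.16],[9,160,71,0.2],[10,190,71,0.22],[10,200,71,0.23]]'; python3 -m jog '[[1,20,0,0.01],[2,50,0,0.03],[3,85,0,0.05],[4,120,0,0.06],[5,150,0,0.06],[6,172,0,0.06],[6,183,0,0.06],[6,187,0,0.06]]'
python3 - <<'E'
from h import *
s=get_state();print(s["joint_positions"].round(2))
a=[]
for n,(x,y,w) in (("top",(90,150,200)),("scene",(60,220,200))):
    d=cam(n)["image"][:,:,::-1];cv2.imwrite(f"pics/{n}3.png",d); a.append(cv2.resize(d[y:y+w,x:x+w],(400,400),interpolation=cv2.INTER_CUBIC))
cv2.imwrite("pics/w3.png",np.hstack(a))
E
```

```text
time: 14.5
position: [0.5572, 0.0182, 0.189]
tool_rot: [-2.224, -2.218, -0.001]
ft_force: [0.7, -0.2, -2.0]
grip_width: 0.173
time: 15.5
position: [0.564, 0.2002, 0.1884]
tool_rot: [-2.166, -2.275, 0.001]
ft_force: [0.1, -0.1, -2.5]
grip_width: 0.176
[ 0.44  0.41 -1.04  1.6   0.36  1.34 -0.6 ]
```

View pics/w3.png

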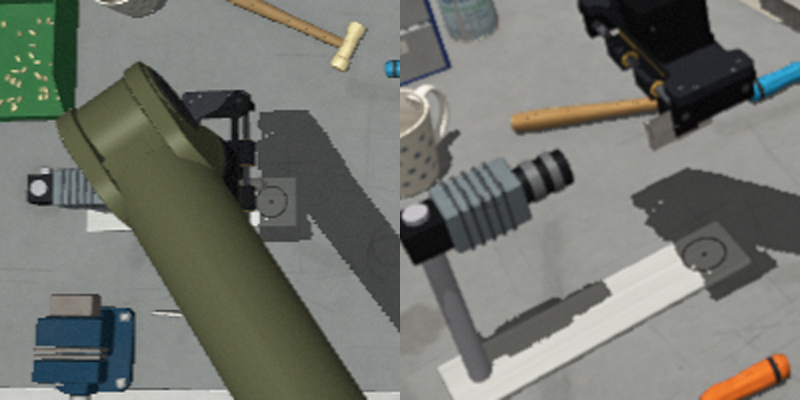

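The cylinder hangs under the gripper in front of the lens; its lens-side end face is at about (660,132) in the scene crop. I'll overlay the predicted outline to check.

Run:
```python
from h import *
s=cam("scene");im=cv2.imread("pics/scene3.png");x,y,k=160,240,10
v=cv2.resize(im[y:y+60,x:x+80],(800,600),interpolation=cv2.INTER_CUBIC)
p=[.5645,.2005,1.611]
for xx,c in((.0315,(0,0,255)),(-.0315,(0,255,255))):
    L=np.array([[xx,a,b] for a,b in((-.0085,0),(0,.0085),(.0085,0),(.005,-.01),(.005,-.025),(-.005,-.025),(-.005,-.01))])+[0,0,.2]
    q=((proj(s,tr(p,L))-[x,y]+.5)*k-.5).astype(int);cv2.polylines(v,[q],True,c,1)
cv2.imwrite("pics/o.png",v)
st=get_state();print(st["position"],st["ft_force"],st["grip_width"])
```

```text
[0.56425246 0.199044   0.18843977] [ 0.96810559 -0.80913393 -1.807534  ] 0.17789357735855799
```

View pics/o.png

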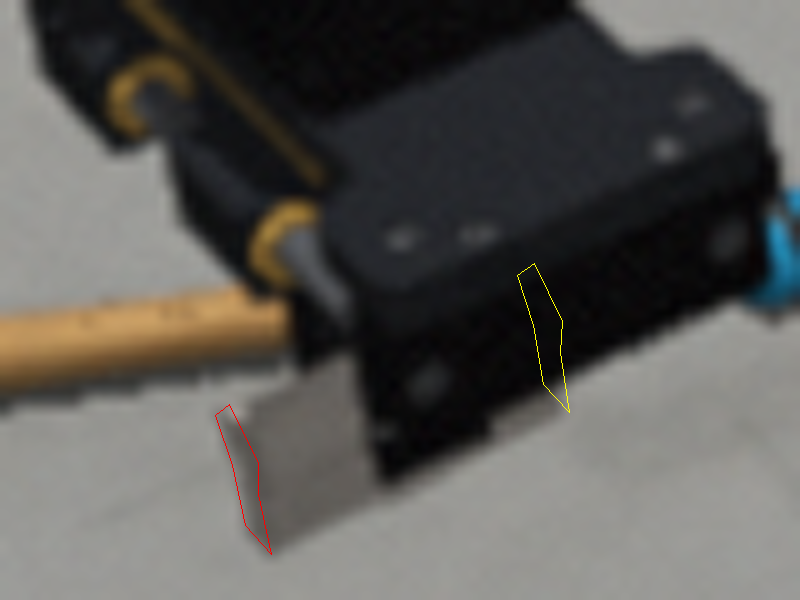

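The overlay matches the real cylinder at both ends within a pixel or so. I'll let it settle for one call and then hand in.

```bash
python3 -m jog '[[0,0,1,0],[0,0,1,0],[0,0,1,0],[0,0,1,0],[0,0,1,0],[0,0,1,0],[0,0,1,0],[0,0,1,0]]'; python3 -c "
from bench import *;print(abs(get_state()['qd']).max());print(close_job())"
```

```text
time: 16.65
position: [0.564, 0.2, 0.1896]
tool_rot: [2.166, 2.275, 0.0]
ft_force: [0.6, -0.9, -2.3]
grip_width: 0.176
0.0011167069625211898
the job is handed in; nothing more can be done
None
```

The clamp is open and the lock cylinder is held up in front of the inspection camera. I handed the job in at 16.65 s; handing in gives no verdict.

- **Clamp:** I turned the handwheel 2.7 rad anticlockwise in one grasp. The resisting torque then rose from 0.23 to 1.4 N m, the sign of the stop. After that, the tongue tip measured about jig y = 34 mm in the top camera, which is fully open. I did not re-measure the slide after lifting the cylinder.
- **Cylinder:** I gripped it at mid-length with 40 N, lifted it out and carried it to the working point. Its weight, about 2 N, showed on the wrist throughout.
- **Final pose:** The TCP puts the middle of the cylinder at about (0.564, 0.200, 0.199) m, within about 1 mm of the working point found in the images. The length is within about 0.01 rad of the lens axis. The outline of the ideal pose matched the scene image at both ends, and the arm was still at hand-in.

No check failed or disagreed. I gave the bystanders no check of their own at the end. The arm's path stayed clear of them, and none looked moved in the views that show them.

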